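Put the tanker wagon away behind the roundhouse's push-to-open door

ROBOT

A 6-joint arm with a two-finger parallel gripper is mounted at the origin on the work surface. World frame = base frame: x ahead of the robot, y to its left, z up, the work surface at z = 0. Lengths are in m, angles in rad, forces in N, time in s.
With the tool pointing down it reaches from about 0.325 to 0.775 m from the base axis. Payload 9.3 kg.
Tool frame: the origin (TCP) lies midway between the tips of the shut fingers; the grasp point (between the pads) lies arm.grip_depth behind it (arm.grip_depth is the distance from the TCP to the grasp point, in m); z points along the fingers, y is the line along which they close (so a half turn about z gives the same grasp; the last joint's range is limited). The gripper opens to 85 mm and grips with 20 to 120 N. Pads are 22 mm wide; open, the fingers measure 114 mm over their backs; the gripper's body (76 mm by 85 mm) begins 54 mm behind the grasp point. The pads swing forward as they close: fully open they stand 13 mm farther back than shut.
Start: joints at [-1.491, 0.259, 0.021, 1.334, 0, 1.418], TCP at [0.127, -0.535, 0.231] pointing down, gripper open.
Joint ranges: [-3.04, 3.04], [-0.91, 1.82], [-1.04, 1.36], [-1.92, 1.95], [-1.52, 1.45], [-3.14, 3.14]. Speed limits (rad/s): [2.22, 2.22, 2.79, 3.14, 3.14, 3.14].

INTERFACE

Orientations are given as a unit quaternion [x, y, z, w].
In Python, from cell import arm gives the robot as it stands.
- The arm moves only by the tool play_rows, never from a script. Its argument "steps" is text: rows parted by semicolons, each of 4 numbers parted by spaces: the shift along the tool's x, y, z in mm, then the turn about the tool's z in degrees. In form: tx ty tz roll; .... A call has 1 to 8 rows; each row shifts and turns the commanded pose from where the row before left it, along the tool's axes as they then stand; what a row does not reach is not made up. A row lasts 1/10 s, in which the tool goes at most 50 mm and 8.59 degrees, less where a joint would pass 70% of its speed; a pose out of reach is approached as far as the arm can. A call is refused whole if a number of a shift passes 50 or a number of a turn 8.59, either way. A call with a gripper value outside its range is refused whole. "hand" is the gripper command: -1 is fully open, 1 is shut, values between are in proportion, set as the call begins (left out, the last holds). The fingers move at their own pace and stop on an object; the grip force is fixed at half the most. Time passes only in rows, so rows that do not move let the fingers close. It gives the time, the measured TCP pose, the force, the opening and the grip force at its end, in the units of the state.
- arm.observe(): the state, without advancing time (a new reading comes with each control period).
- arm.get_image(name): name is "scene" or "side" or "wrist"; returns a dict with "color" (400x640x3 uint8, blue, green, red), "intrinsics" (3x3 intrinsics, pixels), "k1" (the pictures are not rectified: a ray, as slopes to the right and down, at radius r is drawn at 1 + k1 r^2 times it, then the intrinsics apply), "T" (4x4, takes a point from camera to world coordinates). Camera axes: x right, y down, z forward; pixel columns grow to the right and rows downward; lengths in m; the calibration is good to about 2 mm. A picture is of the moment at which its call begins. There is no depth.
- arm.sign_off(): hands the job in; it is judged then, once.
The state is a dict: "time": time; "qpos": joint angles; "joint_vel": joint speeds; "joint_efforts": joint torques, N m; "tool_pos": TCP position; "eef_rot": TCP orientation; "force": force on the tool from outside, world axes, zero at the start; "moment": the same for the moment, N m; "opening": finger opening in m; "grip_force": force on a finger pad.
Only numpy, scipy, OpenCV 4.12 (cv2) and the standard library are available. Lean on these libraries where they do the work, as an engineer would, in place of code of your own. Each camera call takes 0.05 s, during which the arm holds its last target. There are 200 camera calls.

TASK

Put the tanker wagon away in the middle stall of the toy roundhouse: press the shut middle door near its free edge with your fingertips until the push-to-open catch lets go and the door springs ajar, swing that door wide open (square to its doorway or beyond) with the side of a finger, then push the tanker from behind along its track until the whole wagon is inside the stall, past the doorway. Leave the door standing wide open, and only touch and push: lift nothing, do not roll the tanker on before its door is wide open, keep the two neighbouring doors shut, and leave the boxcar, trees, cottage and drum where they stand.

Things in the scene. Friction and masses are not known exactly. Their poses are not given: they have to be found in the camera images.
- roundhouse: Fixed wooden toy roundhouse: three stalls side by side on an arc, turntable in front (robot side). Origin: on the table, under the middle of the shut middle door's inner face. x points into the middle stall along its track, y left, z up. Neighbour stalls are alike, turned 20 degrees left and right about the turntable's axis (at x = -316 mm), so their fronts lean towards the robot.
- stall_mid (a point): Middle stall's doorway: on the track's top, 12 mm above the table, at the shut door's inner face. Opening 91 mm wide between posts 20 mm wide, 64 mm high; no lintel. Open from above for 65 mm behind the doors (side walls 60 mm high), then a roof up to 88 mm and, from 105 mm in, chimneys to 115 mm. Track 40 mm wide, from 226 mm outside to a buffer stop 128 mm inside.
- door_mid (a joint): Angle of the middle door (rad): 0 shut, -0.06 pressed in to its stop, about 0.65 sprung ajar, 1.92 open to its stop. Plain wooden panel, no handle, hinged at its right (-y), opening outwards (-x). Press its free edge in 4 to 5 mm (4 to 6 N) and take the finger away: a spring swings it ajar, edge 53 mm out. Beyond that it turns with light friction and stays put. Pressed slowly shut again, it latches again.
- door_mid_edge (a point): Point on the middle door's outer face at its free (left, +y) edge, half-way up, 37 mm above the table. Moves with the door, 88 mm from the hinge axis. The panel is 88 mm wide, 8 mm thick, from 14 to 60 mm above the table; shut, its outer face is 8 mm in front of the roundhouse's origin, flush with the posts.
- door_mid_hinge (a point): Point on the upright hinge axis of the middle door, 37 mm above the table; 6 mm in front of and 44.5 mm to the right of the roundhouse's origin.
- door_left (a joint): Opening angle of the left neighbour's door, same build (rad, 0 shut); to stay shut.
- door_right (a joint): Opening angle of the right neighbour's door, same build (rad, 0 shut); to stay shut.
- tanker_c (a point): Centre of the toy tanker wagon, 35 mm above the table on its track: metal tank on a chassis, four turning wheels in the track's grooves; 84 mm long over the couplings, 28 mm wide, top 58 mm above the table, 0.1 to 0.2 kg. x is its long axis, towards the door; it starts outside, nearer end 123 to 148 mm from the door plane. Tank ends: 28 mm discs, 74 mm apart, centred 40 mm up; couplings: 9 mm stubs, 23 mm up. Soon stops when let go.
- boxcar: Loose wooden boxcar, 78 x 32 mm, top 57 mm above the table, on the left neighbour's track; to be left alone. Origin under its centre.
- tree_small: Loose green silicone tree, 62 mm high, 44 mm wide, right of the right neighbour's track; to be left alone. Origin under its foot.
- tree_tall: Loose green silicone tree, 105 mm high, 68 mm wide, left of the roundhouse; to be left alone. Origin under its foot.
- cottage: Loose wooden cottage, 72 x 86 mm, 87 mm high, right of the roundhouse; to be left alone. Origin under its centre.
- drum: Closed blue plastic storage drum with twist-off lid, 154 mm across, 182 mm high, far left; to be left alone. Origin under its centre.
Not all that is in view belongs to the job. What is shaped like the part that bears tanker_c but orange is not meant.

How it is judged:
By the outcome, as a careful person would: the job done as asked, in the order asked, and still so for the second after the job is handed in, with the robot touching nothing.
It also fails if it takes over 58 s, if anything falls off the work surface, if the arm or the gripper's body presses on something with over 40 N, if the wrist force passes 120 N, or if a joint passes its speed limit or range.

## Working session

There is one attempt and no reset: what is moved stays moved. The work goes in short steps, Python scripts to look and compute and a tool call to move; the robot and the scene stay as the last step left them, time stands still between calls to the robot, and variables do not carry over. Pictures are saved under pics/ and viewed, at most 10 in all, crops included, and the job is handed in when it is done.

Besides the shell and the picture viewer there is one more tool, called after "Call:" by a JSON object that holds its "fn" and its "kwargs". play_rows: Moves the arm, as the interface text tells. Its arguments: {"type":"object","properties":{"steps":{"type":"string"},"hand":{"type":"number"}},"required":["steps"]}

```bash
mkdir -p pics; ls; cat > h.py <<'E'
import numpy as np, cv2
from cell import arm
def snap(n,f):
    d=arm.get_image(n); cv2.imwrite(f'pics/{f}.png',d['color']); np.savez(f'pics/{f}.npz',K=d['intrinsics'],k1=d['k1'],T=d['T']); return d
def pix2w(f,u,v,z):
    d=np.load(f'pics/{f}.npz');K,k,T=d['K'],float(d['k1']),d['T']
    p=cv2.undistortPoints(np.array([[[u,v]]],float),K,np.array([k,0,0,0.]))[0,0]
    r=T[:3,:3]@np.array([p[0],p[1],1]);o=T[:3,3]
    return o+r*(z-o[2])/r[2]
def w2pix(f,P):
    d=np.load(f'pics/{f}.npz');K,k,T=d['K'],float(d['k1']),d['T']
    P=np.atleast_2d(P);c=(P-T[:3,3])@T[:3,:3]
    return cv2.projectPoints(c,np.zeros(3),np.zeros(3),K,np.array([k,0,0,0.]))[0][:,0]
E
python3 - <<'E'
from h import *
s=arm.observe();print(s['tool_pos'],s['eef_rot'],s['opening'],arm.grip_depth,s['time'])
for n in('scene','side'):
    d=snap(n,n+'0');print(n,np.round(d['T'],3).tolist(),d['k1'])
E
```

```text
pics
[ 0.12686944 -0.53487387  0.23064047] [ 9.93231198e-01  1.16152151e-01  3.07730454e-05 -6.81814552e-04] 0.08532176084865124 0.0187 0.0
scene [[0.486, 0.682, -0.547, 1.093], [0.874, -0.373, 0.312, -0.25], [0.009, -0.63, -0.777, 0.897], [0.0, 0.0, 0.0, 1.0]] -0.016334969710070132
side [[-0.86, -0.356, 0.367, 0.179], [-0.51, 0.569, -0.645, 0.643], [0.021, -0.742, -0.671, 0.658], [0.0, 0.0, 0.0, 1.0]] 0.014312224659580318
```

View pics/scene0.png

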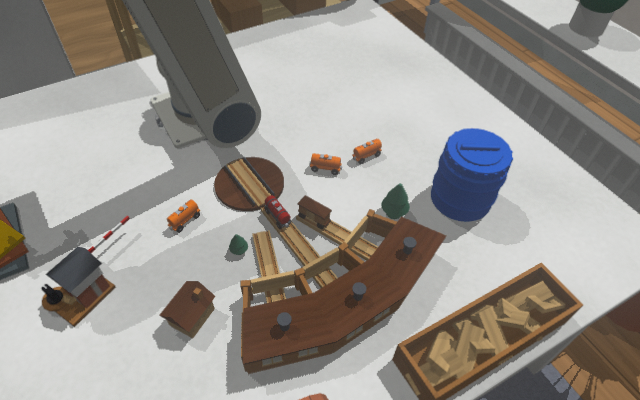

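View pics/side0.png

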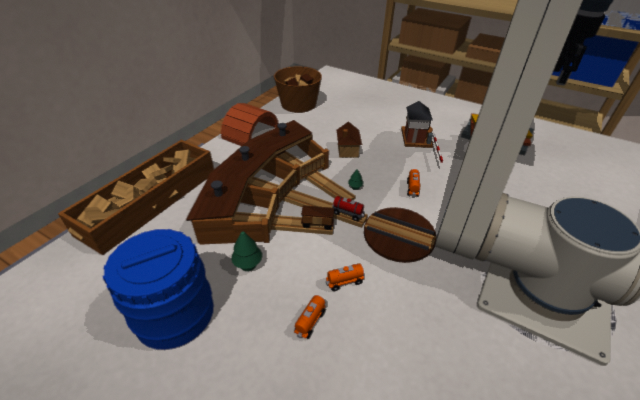

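The scene view shows the red tanker at about (277,209) on the middle track and the roundhouse front around (250–400, 215–300), with the boxcar at (314,210). The side view shows the tanker at (349,208). Next I'll enlarge both.

```bash
python3 - <<'E'
from h import *
a=cv2.imread('pics/scene0.png')[150:300,225:385];b=cv2.imread('pics/side0.png')[140:260,215:375+60]
cv2.imwrite('pics/c1.png',cv2.resize(a,None,fx=4,fy=4,interpolation=cv2.INTER_CUBIC)[:600])
cv2.imwrite('pics/c2.png',cv2.resize(b,None,fx=3.6,fy=3.6,interpolation=cv2.INTER_CUBIC))
E
```

```text
(no output)
```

View pics/c1.png

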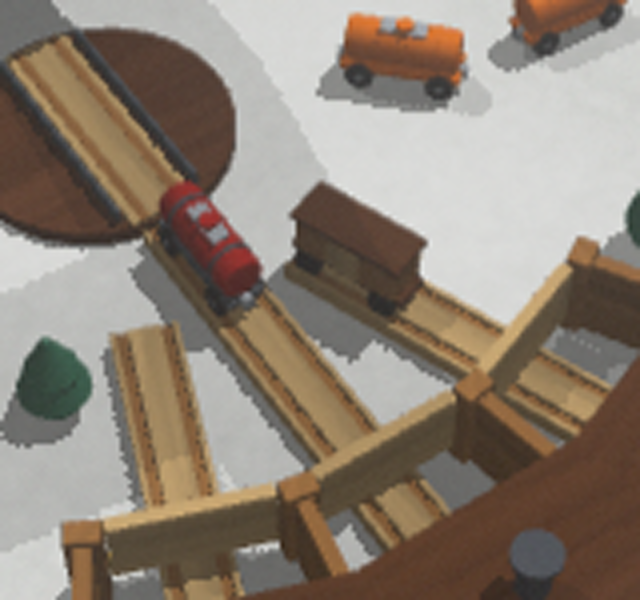

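View pics/c2.png

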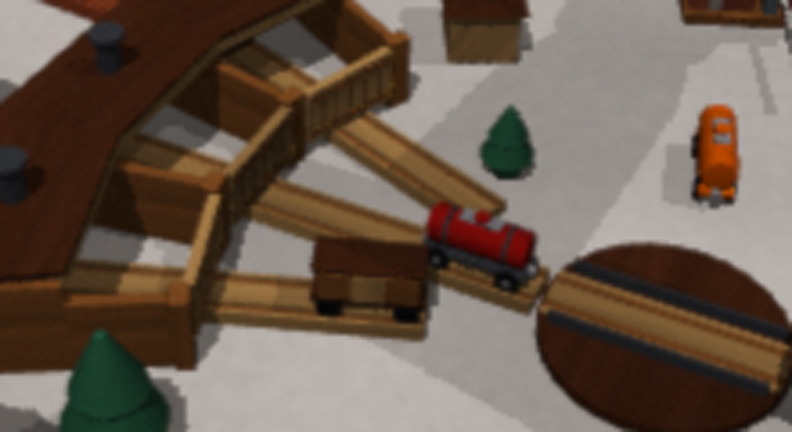

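The crops show the shut middle door between post tops at scene crop (300,488) and (475,390). The tanker's front disc is at scene crop (243,278) and its rear disc at side crop (527,252).

```bash
python3 - <<'E'
from h import *
A=lambda u,v,z:pix2w('scene0',225+u/4,150+v/4,z)*1000
B=lambda u,v,z:pix2w('side0',215+u/3.6,140+v/3.6,z)*1000
for n,p in dict(postR=A(300,488,.064),postL=A(475,390,.064),postRR=A(83,533,.064),postLL=A(583,250,.064),
 sL=B(215,183,.064),sR=B(292,97,.064),sLL=B(182,295,.064),sRR=B(398,40,.064),
 tankF=A(243,278,.04),tankR=B(527,252,.04),endL=A(145,232,.012),turn1=A(38,55,.012),turn2=A(150,205,.012),sturnEnd=B(785,365,.012),strk0=B(545,268,.012),strk1=B(530,312,.012),
 ttfarA=A(237,125,.0),ttbotA=A(90,243,.0),ttLB=B(538,320,0),ttRB=B(792,335,0),tttopB=B(650,243,0),ttbotB=B(665,432,0)).items(): print(n,p.round(1))
E
```

```text
postR [649.3 -21.2  64. ]
postL [641.2  87.7  64. ]
postRR [ 620.2 -128.1   64. ]
postLL [590.2 189.6  64. ]
sL [627.1  93.1  64. ]
sR [637.3 -17.1  64. ]
sLL [580.5 191.8  64. ]
sRR [ 608.6 -123.7   64. ]
tankF [500.  22.  40.]
tankR [423.9  17.5  40. ]
endL [422.   -4.6  12. ]
turn1 [256.9  -2.7  12. ]
turn2 [404.6   6.9  12. ]
sturnEnd [244.1  -3.1  12. ]
strk0 [417.   -2.7  12. ]
strk1 [407.   41.6  12. ]
ttfarA [362.3  86.8   0. ]
ttbotA [404.7 -33.9   0. ]
ttLB [403.2  34.4   0. ]
ttRB [250.  -44.3   0. ]
tttopB [367.8 -79.2   0. ]
ttbotB [291.9  80.5   0. ]
```

```bash
cat >> h.py <<'E'
def R2W(P,o=(640,37),yaw=5.1):
    P=np.atleast_2d(np.array(P,float));c,s=np.cos(np.radians(yaw)),np.sin(np.radians(yaw))
    return np.c_[o[0]+c*P[:,0]-s*P[:,1],o[1]+s*P[:,0]+c*P[:,1],P[:,2]]/1000
def overlay(f,polys,u0,v0,w,h,sc,**k):
    im=cv2.resize(cv2.imread(f'pics/{f}.png')[v0:v0+h,u0:u0+w],None,fx=sc,fy=sc,interpolation=cv2.INTER_CUBIC)
    for P,c in polys:
        q=(w2pix(f,R2W(P,**k))-[u0,v0]+.5)*sc
        cv2.polylines(im,[np.round(q).astype(int)],False,c,1,cv2.LINE_AA)
    return im
E
cat > ov.py <<'E'
from h import *
import sys
def rect(x,y0,y1,z0,z1):return [(x,y0,z0),(x,y1,z0),(x,y1,z1),(x,y0,z1),(x,y0,z0)]
xt=float(sys.argv[5])
polys=[(rect(-8,-43.5,43.5,14,60),(255,255,0)),(rect(-8,45.5,65.5,0,64),(0,255,0)),(rect(-8,-65.5,-45.5,0,64),(0,255,0)),
([(-8,20,12),(-226,20,12),(-226,-20,12),(-8,-20,12)],(255,0,255)),([(x,y,54) for x,y in[(xt-37,0),(xt+37,0)]],(255,255,255))]
for e in(-37,37):polys.append(([(xt+e,14*np.cos(t),40+14*np.sin(t)) for t in np.linspace(0,6.3,30)],(255,255,255)))
k=dict(o=(float(sys.argv[2]),float(sys.argv[3])),yaw=float(sys.argv[4]))
a=overlay('scene0',polys,255,180,105,115,5,**k);b=overlay('side0',polys,265,150,105,75,5,**k)
b=cv2.copyMakeBorder(b,0,a.shape[0]-b.shape[0],0,0,0)
im=np.hstack([a,b]);im=cv2.resize(im,None,fx=min(1,800/im.shape[1]),fy=min(1,800/im.shape[1]),interpolation=cv2.INTER_AREA);cv2.imwrite(f'pics/{sys.argv[1]}.png',im);print(im.shape)
E
python3 ov.py ov1 641 37 5.1 -180
```

```text
(438, 800, 3)
```

View pics/ov1.png

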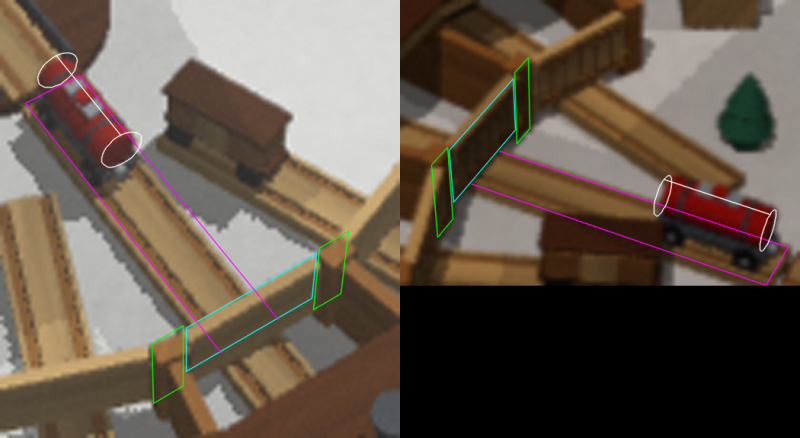

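```bash
python3 - <<'E'
from h import *
from scipy.optimize import minimize
obs={}
for f in('scene0','side0'):
    im=cv2.imread(f'pics/{f}.png').astype(int);b,g,r=im[...,0],im[...,1],im[...,2]
    m=((r>70)&(r>2.2*g)&(r>2.2*b)&(abs(g-b)<35)).astype(np.uint8)
    hsv=cv2.cvtColor(im.astype(np.uint8),cv2.COLOR_BGR2HSV)
    m&=((hsv[...,0]<4)|(hsv[...,0]>172)).astype(np.uint8)
    w=np.zeros_like(m);u,v=(277,209) if f=='scene0' else (349,208)
    w[v-25:v+25,u-30:u+30]=1;m&=w
    pts=np.argwhere(m)[:,::-1].astype(np.float32);obs[f]=cv2.convexHull(pts)[:,0];print(f,m.sum(),pts.min(0),pts.max(0),pts.mean(0))
def hull(f,x,y,yaw):
    P=[(e,14*np.cos(t),40+14*np.sin(t)) for e in(-37,37) for t in np.linspace(0,6.28,40)]
    return cv2.convexHull(w2pix(f,R2W(P,o=(x,y),yaw=yaw)).astype(np.float32))[:,0]
dirs=np.array([(np.cos(t),np.sin(t)) for t in np.linspace(0,6.28,36,endpoint=False)])
def cost(p,show=0):
    c=0
    for f in obs:
        d=(hull(f,*p)@dirs.T).max(0)-(obs[f]@dirs.T).max(0)-.4
        if show:print(f,d.round(1))
        c+=np.minimum(abs(d),2).sum()
    return c
r=minimize(cost,[462,21,5],method='Nelder-Mead');print(r.x,r.fun);cost(r.x,1)
E
```

```text
scene0 88 [267. 196.] [288. 218.] [278.3409  207.78409]
side0 213 [334. 197.] [362. 212.] [347.87323 204.51173]
[467.32918841  13.62519177  -1.88352597] 84.99222365822536
scene0 [ 0.   1.   2.   3.1  4.2  5.5  6.9  8.   8.2  8.4  8.5  8.4  8.2  7.8
  7.1  3.4  3.2  3.   2.7  2.   1.4  0.9  0.5  0.1 -0.3 -0.4 -0.3  0.1
 -0.  -0.1  0.   0.1  0.2 -2.5 -1.7 -0.9]
side0 [-0.1 -0.3 -0.3 -0.3 -0.1  0.1  0.4  0.7  1.   1.3  1.2  0.7 -0.6 -0.
  0.5  1.1  1.7  2.2  2.8  2.7  2.9  3.2  3.6  3.9  4.2  4.3  4.5  4.4
  3.6  1.5  0.7  0.8  0.6  0.4  0.2  0. ]
```

```bash
python3 - <<'E'
from h import *
from scipy.optimize import minimize
obs={}
for f in('scene0','side0'):
    im=cv2.imread(f'pics/{f}.png')
    h,s,v=cv2.split(cv2.cvtColor(im,cv2.COLOR_BGR2HSV))
    m=(((h<5)|(h>165))&(s>110)&(v>35)).astype(np.uint8)
    w=np.zeros_like(m);u,v=(277,209) if f=='scene0' else (349,208)
    w[v-22:v+22,u-22:u+22]=1;m&=w
    n,l,st,_=cv2.connectedComponentsWithStats(m)
    m=(np.isin(l,[i for i in range(1,n) if st[i,4]>12])).astype(np.uint8)
    pts=np.argwhere(m)[:,::-1].astype(np.float32);obs[f]=cv2.convexHull(pts)[:,0];print(f,m.sum(),cv2.minAreaRect(pts))
def hull(f,x,y,yaw):
    P=[(e,14*np.cos(t),40+14*np.sin(t)) for e in(-37,37) for t in np.linspace(0,6.28,40)]
    return cv2.convexHull(w2pix(f,R2W(P,o=(x,y),yaw=yaw)).astype(np.float32))[:,0]
dirs=np.array([(np.cos(t),np.sin(t)) for t in np.linspace(0,6.28,36,endpoint=False)])
def cost(p,show=0):
    c=0
    for f in obs:
        d=(hull(f,*p)@dirs.T).max(0)-(obs[f]@dirs.T).max(0)-.4
        if show:print(f,d.round(1),cv2.minAreaRect(hull(f,*p)))
        c+=np.minimum(abs(d),2.5).sum()
    return c
r=minimize(cost,[462,21,5],method='Nelder-Mead');print(r.x,r.fun);cost(r.x,1)
E
```

```text
scene0 231 ((276.9279479980469, 208.79039001464844), (30.793048858642578, 11.261190414428711), 52.594642639160156)
side0 295 ((348.1697082519531, 204.52488708496094), (30.404808044433594, 11.637239456176758), 19.653823852539062)
[460.5235525   17.88265202   1.76431953] 55.55647753123402
scene0 [ 1.1  0.7  0.4  0.3  0.3  0.2  0.1  0.   0.1  0.3  0.5  0.7  1.1  1.4
  1.4 -0.   0.3  0.6  1.   1.1  1.3  1.5  1.5  1.5  1.7  1.6  1.5  1.5
  1.4  1.4  1.3  0.9  0.5 -0.3  0.1  0.6] ((276.3314208984375, 208.37208557128906), (33.30419158935547, 12.366228103637695), 54.464324951171875)
side0 [ 1.7  0.8  0.3  0.4  0.5  0.5  0.6  0.7  0.8  0.8  0.5 -0.1 -0.2  0.2
  0.4  0.4  0.4  0.3  0.4  0.6  0.4  0.5  1.   1.3  1.3  1.2  1.2  1.1
  1.  -0.7  0.   0.3  0.6  0.9  1.2  1.4] ((348.0656433105469, 204.665771484375), (31.937692642211914, 11.453775405883789), 20.984601974487305)
```

The fit puts the roundhouse origin at about (640, 34.5) mm with a yaw of 5.1°, and the tanker centre about 180 mm out. That agrees with the stated sizes. Moving now.

Call:
{"fn": "play_rows", "kwargs": {"steps": "0 0 0 8.2; 31 -34 0 0; 31 -34 0 0; 31 -34 0 0; 31 -34 0 0; 31 -34 0 0; 31 -34 0 0; 31 -34 0 0", "hand": 1}}

```text
time: 0.9
tool_pos: [0.3223, -0.277, 0.2312]
eef_rot: [0.999, 0.045, 0.0, -0.0]
force: [-0.7, -0.1, -0.7]
opening: 0.0001
grip_force: 0.0
```

Call:
{"fn": "play_rows", "kwargs": {"steps": "31 -34 0 0; 31 -34 0 0; 31 -34 0 0; 31 -34 0 0; 31 -34 0 0; 31 -34 0 0; 31 -34 0 0; 0 0 0 0"}}

```text
time: 1.7
tool_pos: [0.5185, -0.0183, 0.2304]
eef_rot: [0.999, 0.047, -0.0, -0.001]
force: [0.2, -1.0, -0.3]
opening: 0.0001
grip_force: 0.0
```

```bash
cat >> h.py <<'E'
def rel(o=(640,34.5),yaw=5.1):
    s=arm.observe();p=np.array(s['tool_pos'])*1000
    from scipy.spatial.transform import Rotation as Ro
    M=Ro.from_quat(s['eef_rot']).as_matrix();c,q=np.cos(np.radians(yaw)),np.sin(np.radians(yaw))
    d=p[:2]-o;f=np.array(s['force'])
    print('t',round(s['time'],2),'rel',np.round([c*d[0]+q*d[1],-q*d[0]+c*d[1],p[2]],1),'toolyaw',round(np.degrees(np.arctan2(M[1,0],M[0,0])),2),'tilt',np.round(M[:,2],3),'Frel',np.round([c*f[0]+q*f[1],-q*f[0]+c*f[1],f[2]],1),'open',s['opening'])
E
python3 -c "from h import *;rel()"
```

```text
t 1.7 rel [-125.7  -41.8  230.4] toolyaw 5.41 tilt [-0.001  0.001 -1.   ] Frel [ 0.2 -1.1 -0.3] open 9.98090478813962e-05
```

Call:
{"fn": "play_rows", "kwargs": {"steps": "33 -34 0 0; 33 -34 0 0; 0 0 50 0; 0 0 50 0; 0 0 50 0; 0 0 46 0; 0 0 0 0"}}

```text
time: 2.4
tool_pos: [0.5719, 0.0511, 0.0298]
eef_rot: [0.999, 0.045, -0.005, -0.0]
force: [-0.8, -0.2, 0.8]
opening: 0.0001
grip_force: 0.0
```

```bash
python3 - <<'E'
from h import *
rel()
snap('scene','s1');snap('side','e1')
a=cv2.resize(cv2.imread('pics/s1.png')[180:300,255:375],(480,480),interpolation=cv2.INTER_CUBIC)
b=cv2.resize(cv2.imread('pics/e1.png')[145:265,270:350],(320,480),interpolation=cv2.INTER_CUBIC)
cv2.imwrite('pics/v1.png',np.hstack([a,b]))
E
```

```text
t 2.4 rel [-66.3  22.6  29.8] toolyaw 5.11 tilt [-0.011  0.    -1.   ] Frel [-0.8 -0.1  0.8] open 0.0001176409991518105
```

View pics/v1.png

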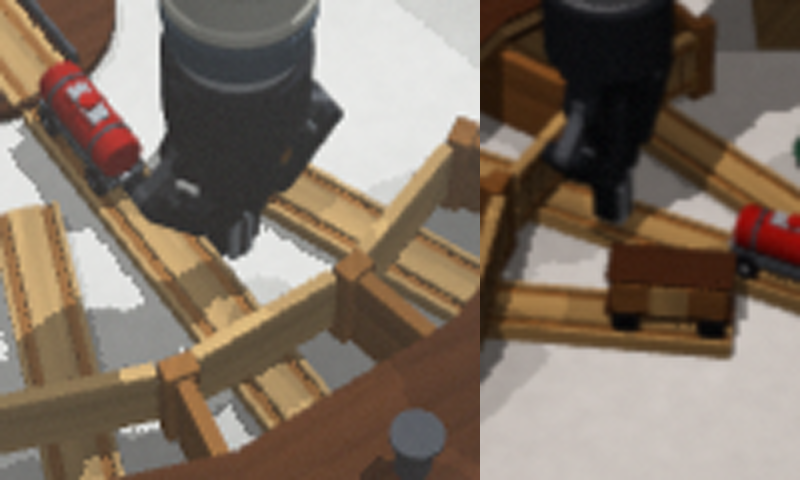

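The fingertips at (238,245) are down in front of the left half of the shut door, clear of the tanker and boxcar. I'll approach the door in small steps.

Call:
{"fn": "play_rows", "kwargs": {"steps": "20 -4 0 0; 16 0 0 0; 3 0 0 0; 2 0 0 0; 0 0 0 0"}}

```text
time: 3.0
tool_pos: [0.6168, 0.0589, 0.0366]
eef_rot: [0.999, 0.045, 0.001, 0.0]
force: [0.1, -0.4, 0.7]
opening: -0.0003
grip_force: 0.0
```

Call:
{"fn": "play_rows", "kwargs": {"steps": "2 0 0 0; 2 0 0 0; 0 0 0 0"}}

```text
time: 3.3
tool_pos: [0.6201, 0.0594, 0.0354]
eef_rot: [0.999, 0.045, -0.001, 0.0]
force: [-2.6, 0.1, 3.0]
opening: 0.0004
grip_force: 1.5
```

```bash
python3 -c "from h import *;rel()"
```

```text
t 3.3 rel [-17.6  26.6  35.4] toolyaw 5.13 tilt [-0.001 -0.    -1.   ] Frel [-2.5  0.4  3. ] open 0.00043319269078457336
```

Call:
{"fn": "play_rows", "kwargs": {"steps": "1 0 0 0; 1 0 0 0; 0 0 0 0; 0 0 0 0"}}

```text
time: 3.7
tool_pos: [0.6222, 0.0596, 0.0352]
eef_rot: [0.999, 0.045, -0.0, 0.0]
force: [-6.3, -0.3, 3.8]
opening: -0.0001
grip_force: 2.5
```

Call:
{"fn": "play_rows", "kwargs": {"steps": "1 0 0 0; 0 0 0 0; 0 0 0 0"}}

```text
time: 4.0
tool_pos: [0.6231, 0.0597, 0.0352]
eef_rot: [0.999, 0.045, -0.0, 0.0]
force: [-6.2, -1.1, 4.6]
opening: -0.0002
grip_force: 2.8
```

Call:
{"fn": "play_rows", "kwargs": {"steps": "1 0 0 0; 0 0 0 0; 0 0 0 0"}}

```text
time: 4.3
tool_pos: [0.6234, 0.0597, 0.0352]
eef_rot: [0.999, 0.045, -0.001, 0.0]
force: [-8.4, -1.1, 5.1]
opening: -0.0003
grip_force: 4.4
```

Call:
{"fn": "play_rows", "kwargs": {"steps": "-20 0 0 0; -25 0 0 0; -22 0 0 0; 0 0 0 0; 0 0 -50 0; 0 0 -50 0; 0 0 0 0; 0 0 0 0"}}

```text
time: 5.1
tool_pos: [0.5595, 0.0538, 0.1366]
eef_rot: [0.999, 0.045, 0.002, 0.0]
force: [0.3, 0.2, -0.9]
opening: -0.0003
grip_force: 0.0
```

```bash
python3 - <<'E'
from h import *
rel()
snap('scene','s2');snap('side','e2')
a=cv2.resize(cv2.imread('pics/s2.png')[180:300,255:375],(480,480),interpolation=cv2.INTER_CUBIC)
b=cv2.resize(cv2.imread('pics/e2.png')[145:265,270:350],(320,480),interpolation=cv2.INTER_CUBIC)
cv2.imwrite('pics/v2.png',np.hstack([a,b]))
E
```

```text
t 5.1 rel [-78.5  26.4 136.6] toolyaw 5.14 tilt [ 0.004 -0.    -1.   ] Frel [ 0.3  0.1 -0.9] open -0.0003076137974426957
```

View pics/v2.png

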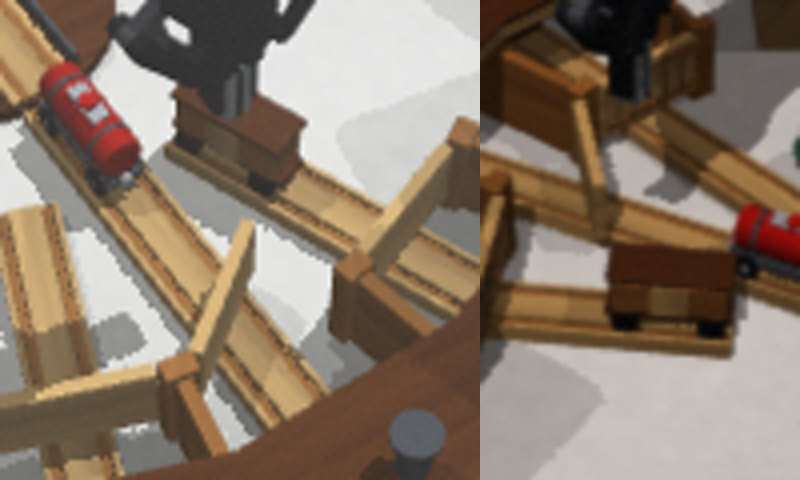

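The door has sprung ajar, with its edge at scene crop (250,230), and everything else is unchanged. Next I'll move over the doorway, lower inside it, and swing the door.

Call:
{"fn": "play_rows", "kwargs": {"steps": "38 4 0 0; 38 4 0 0; 0 0 0 0; 0 0 50 0; 0 0 50 0; 0 0 4 0; 0 0 0 0"}}

```text
time: 5.9
tool_pos: [0.6332, 0.0527, 0.0302]
eef_rot: [0.999, 0.045, -0.002, -0.0]
force: [-0.5, 0.3, 0.9]
opening: 0.0
grip_force: 0.0
```

```bash
python3 - <<'E'
from h import *
rel()
for r in(50,58):
  for t in(.65,.8,.95,1.1,1.25,1.4,1.55,1.7,1.8):
    n=np.array([np.cos(t),np.sin(t)]);d=np.array([-np.sin(t),np.cos(t)])
    s=11*abs(n[0])+14.5*abs(n[1]);print(r,t,(np.array([-6,-44.5])+(6+s)*n+r*d).round(1))
E
```

```text
t 5.9 rel [-5.2 18.8 30.2] toolyaw 5.14 tilt [-0.004  0.    -1.   ] Frel [-0.4  0.3  0.9] open 3.744945862370233e-05
50 0.65 [-17.5   9.5]
50 0.8 [-25.1   7.6]
50 0.95 [-32.6   4.3]
50 1.1 [-39.7  -0.5]
50 1.25 [-46.1  -6.7]
50 1.4 [-51.5 -14.2]
50 1.55 [-55.6 -22.7]
50 1.7 [-58.4 -29.3]
50 1.8 [-59.8 -33.8]
58 0.65 [-22.4  15.9]
58 0.8 [-30.8  13.2]
58 0.95 [-39.1   8.9]
58 1.1 [-46.8   3.1]
58 1.25 [-53.7  -4.2]
58 1.4 [-59.4 -12.8]
58 1.55 [-63.6 -22.6]
58 1.7 [-66.3 -30.4]
58 1.8 [-67.6 -35.6]
```

Call:
{"fn": "play_rows", "kwargs": {"steps": "-17 3 0 0; -9 3 0 0; -8 4 0 0; -8 6 0 0; -7 7 0 0; -5 9 0 0; -5 9 0 0; 0 0 0 0"}}

```text
time: 6.7
tool_pos: [0.5787, 0.0051, 0.0312]
eef_rot: [0.999, 0.044, -0.0, 0.0]
force: [-0.5, 0.0, 0.7]
opening: -0.0
grip_force: 0.0
```

Call:
{"fn": "play_rows", "kwargs": {"steps": "-2 5 0 0; -1 4 0 0; -1 3 0 0; 0 0 0 0; 0 0 0 0"}}

```text
time: 7.2
tool_pos: [0.5763, -0.0058, 0.0312]
eef_rot: [0.999, 0.045, -0.0, 0.0]
force: [0.5, 0.8, -0.9]
opening: -0.0002
grip_force: 0.0
```

```bash
python3 -c "from h import *;rel()"
```

```text
t 7.2 rel [-67.  -34.5  31.2] toolyaw 5.13 tilt [-0. -0. -1.] Frel [ 0.6  0.8 -0.9] open -0.00017641216453313853
```

Call:
{"fn": "play_rows", "kwargs": {"steps": "0 -12 0 0; 0 -10 0 0; 0 0 -50 0; 0 0 -40 0; -45 -6 0 0; -45 -6 0 0; -45 0 0 0; -43 0 0 0"}}

```text
time: 8.0
tool_pos: [0.3938, 0.0132, 0.1212]
eef_rot: [0.999, 0.046, 0.0, -0.0]
force: [0.1, -0.1, 0.9]
opening: 0.0002
grip_force: 0.0
```

```bash
python3 - <<'E'
from h import *
rel()
snap('scene','s3');snap('side','e3')
a=cv2.resize(cv2.imread('pics/s3.png')[160:300,235:355],(480,560),interpolation=cv2.INTER_CUBIC)
b=cv2.resize(cv2.imread('pics/e3.png')[130:270,290:370],(320,560),interpolation=cv2.INTER_CUBIC)
cv2.imwrite('pics/v3.png',np.hstack([a,b]))
E
```

```text
t 8.0 rel [-247.1    0.6  121.2] toolyaw 5.23 tilt [ 0.  0. -1.] Frel [ 0.1 -0.1  0.9] open 0.00022896516884676228
```

View pics/v3.png

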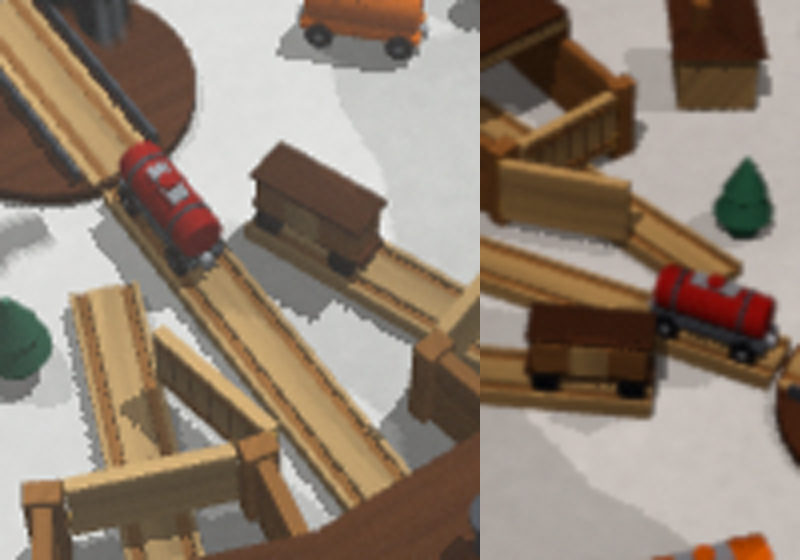

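The door stands open past square: its free edge is at scene crop (160,332) and its hinge at (275,425). The tanker, boxcar and trees haven't moved. I'll lower behind the tanker and check the door angle.

Call:
{"fn": "play_rows", "kwargs": {"steps": "0 0 44 0; 0 0 44 0; 0 0 0 0"}}

```text
time: 8.4
tool_pos: [0.3932, 0.0132, 0.0301]
eef_rot: [0.999, 0.045, -0.003, -0.001]
force: [-1.4, -0.4, 0.7]
opening: -0.0002
grip_force: 0.0
```

```bash
python3 - <<'E'
from h import *
rel()
for q in[(160,332),(275,425)]:
    p=pix2w('s3',235+q[0]/4,160+q[1]/4,.06)*1000;d=p[:2]-[640,34.5];c,s=np.cos(.089),np.sin(.089);print([c*d[0]+s*d[1],-s*d[0]+c*d[1]])
E
```

```text
t 8.4 rel [-247.7    0.8   30.1] toolyaw 5.18 tilt [-0.007  0.001 -1.   ] Frel [-1.5 -0.3  0.7] open -0.0002100394422785998
[np.float64(-86.86988120092809), np.float64(-60.08624390774184)]
[np.float64(-4.7809698610581215), np.float64(-41.17901908887977)]
```

The door angle is about 1.80 rad. Pushing the tanker.

Call:
{"fn": "play_rows", "kwargs": {"steps": "8 0 0 0; 6 0 0 0; 5 0 0 0; 6 0 0 0; 8 0 0 0; 10 0 0 0; 12 0 0 0; 12 0 0 0"}}

```text
time: 9.2
tool_pos: [0.4639, 0.0182, 0.0333]
eef_rot: [0.999, 0.045, 0.0, -0.0]
force: [-0.8, 0.7, 0.3]
opening: -0.0
grip_force: 0.1
```

Call:
{"fn": "play_rows", "kwargs": {"steps": "12 0 0 0; 12 0 0 0; 12 0 0 0; 12 0 0 0; 12 0 0 0; 12 0 0 0; 12 0 0 0; 12 0 0 0"}}

```text
time: 10.0
tool_pos: [0.5593, 0.0268, 0.0333]
eef_rot: [0.999, 0.045, -0.0, -0.0]
force: [-0.4, -0.7, 0.6]
opening: -0.0002
grip_force: 0.1
```

```bash
python3 -c "
from h import *
rel();snap('scene','s4')
cv2.imwrite('pics/v4.png',cv2.resize(cv2.imread('pics/s4.png')[160:310,235:385],(600,600),interpolation=cv2.INTER_CUBIC))"
```

```text
t 10.0 rel [-81.1  -0.5  33.3] toolyaw 5.14 tilt [-0.  0. -1.] Frel [-0.5 -0.7  0.6] open -0.0002472291368907483
```

View pics/v4.png

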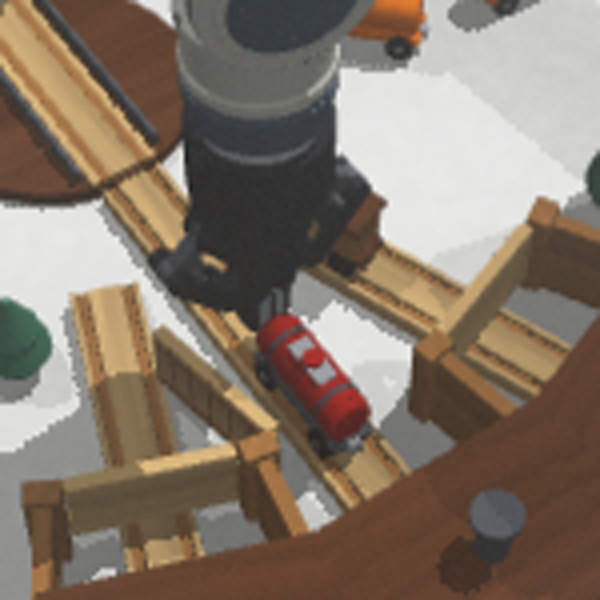

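The tanker is rolling straight along its track into the doorway, with its front at (350,440), and the door is still wide open. I'll push the rest of the way, slowing at the end.

Call:
{"fn": "play_rows", "kwargs": {"steps": "12 0 0 0; 12 0 0 0; 12 0 0 0; 12 0 0 0; 12 0 0 0; 10 0 0 0; 8 0 0 0; 6 0 0 0"}}

```text
time: 10.85
tool_pos: [0.6425, 0.0343, 0.0332]
eef_rot: [0.999, 0.045, -0.0, -0.0]
force: [-0.3, -0.5, -0.1]
opening: -0.0001
grip_force: 0.1
```

Call:
{"fn": "play_rows", "kwargs": {"steps": "5 0 0 0; 4 0 0 0; 4 0 0 0; 3 0 0 0; 0 0 0 0; 0 0 0 0"}}

```text
time: 11.45
tool_pos: [0.6578, 0.0357, 0.0333]
eef_rot: [0.999, 0.045, -0.0, 0.0]
force: [-0.2, 0.1, 0.0]
opening: 0.0002
grip_force: 0.0
```

```bash
python3 -c "from h import *;rel()"
```

```text
t 11.45 rel [17.9 -0.4 33.3] toolyaw 5.14 tilt [-0. -0. -1.] Frel [-0.2  0.1  0. ] open 0.00020889080277777092
```

Call:
{"fn": "play_rows", "kwargs": {"steps": "-8 0 0 0; 0 0 -20 0; 0 0 -45 0; 0 0 -45 0; -45 0 0 0; -45 0 0 0; -45 0 0 0; -45 0 0 0"}}

```text
time: 12.25
tool_pos: [0.468, 0.0189, 0.1431]
eef_rot: [0.999, 0.045, 0.0, 0.0]
force: [0.3, -0.0, 0.6]
opening: -0.0
grip_force: 0.0
```

Call:
{"fn": "play_rows", "kwargs": {"steps": "0 0 0 0; 0 0 0 0; 0 0 0 0; 0 0 0 0; 0 0 0 0"}}

```text
time: 12.75
tool_pos: [0.4713, 0.0189, 0.143]
eef_rot: [0.999, 0.045, -0.0, -0.0]
force: [-0.5, 0.1, 0.3]
opening: 0.0
grip_force: 0.0
```

```bash
python3 -c "
from h import *
rel();snap('scene','s5');snap('side','e5')
a=cv2.resize(cv2.imread('pics/s5.png')[170:310,235:375],(480,480),interpolation=cv2.INTER_CUBIC)
b=cv2.resize(cv2.imread('pics/e5.png')[120:240,230:310],(320,480),interpolation=cv2.INTER_CUBIC)
cv2.imwrite('pics/v5.png',np.hstack([a,b]))"
```

```text
t 12.75 rel [-169.4   -0.6  143. ] toolyaw 5.15 tilt [-0.  0. -1.] Frel [-0.4  0.1  0.3] open 1.1461281309911001e-05
```

View pics/v5.png

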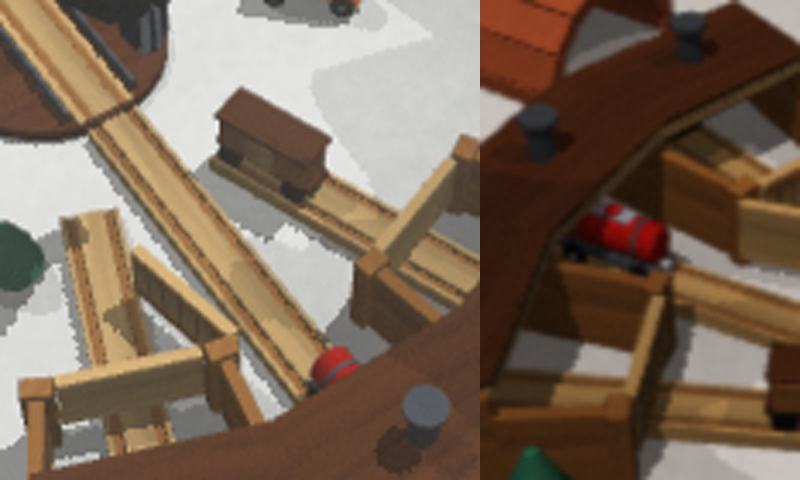

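The tanker is deep inside the stall, with its rear coupling at side crop (678,265). The middle door is wide open, the neighbouring doors are shut and the boxcar is in place. I'll check how deep the coupling is, then hand in.

```bash
python3 - <<'E'
from h import *
p=pix2w('e5',279.5,186.2,.023)*1000;d=p[:2]-[640,34.5];c,s=np.cos(.089),np.sin(.089);x=c*d[0]+s*d[1];print(x,-s*d[0]+c*d[1])
if x>8: print(arm.sign_off())
E
```

```text
18.375426551278544 -3.3267642369613974
the job is handed in; nothing more can be done
None
```

The tanker is inside the middle stall, with its rear coupling about 18 mm past the door plane. The middle door stands wide open at about 1.8 rad. In the last pictures both neighbouring doors are shut and the boxcar is in place. The job was handed in at about 13 s.

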